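# Press a rosette flush in a carved brick tile

## Robot

A 6-joint arm with a two-finger parallel gripper is mounted at the origin on the work surface. World frame = base frame: x ahead of the robot, y to its left, z up, the work surface at z = 0. Lengths are in m, angles in rad, forces in N, time in s.
With the tool pointing down it reaches from about 0.3 to 0.775 m from the base axis. Payload 14.6 kg.
Tool frame: the origin (TCP) lies at the very end of the fingers, on their centre line; the grasp point (between the pads) lies 19 mm behind it; z points along the fingers, y is the line along which they close (so a half turn about z gives the same grasp; the last joint's range is limited). The gripper opens to 94 mm and grips with 3 to 60 N. Pads are 16 mm wide; open, the fingers measure 119 mm over their backs; the gripper's body (75 mm by 177 mm) begins 78 mm behind the grasp point.
Start: joints at [-1.294, 0.3, 1.521, -0, 1.321, -0.067], TCP at [0.185, -0.518, 0.205] pointing down, gripper open.
Joint ranges: [-3.03, 3.03], [-0.79, 2.21], [0.23, 2.52], [-1.04, 4.18], [0, 3.07], [-2.55, 2.55]. Speed limits (rad/s): [2.22, 2.22, 2.57, 3.14, 3.14, 3.14].

## Interface

Orientations are given as a rotation vector (axis times angle).
In Python, from bench import * gives the robot as it stands. The module is installed in compiled form; this text tells all that it offers. Calls block until the motion is done:
- move_pose(position, orientation): joint-space move of the TCP to a pose.
- move_l(position, speed=0.15, ori=None, f_stop=None): straight line of the TCP; ori=None keeps the orientation; speed is the mean speed in m/s. With f_stop (N) it stops when the force on the tool has changed by that much, and returns True; else False.
- movej(angles): joint-space move.
- set_gripper(opening, grip_force=None): finger opening in m; grip_force is the grip in N (None keeps the last); returns when the fingers have stopped.
- pause(seconds).
- inverse_kinematics(position, orientation): joint angles nearest the present ones, or None.
- state(): the state.
- capture(name): name is "scene" or "top"; returns the picture (420x560x3 uint8, red, green, blue); there is no depth.
- camera_info(name): a dict with "camera_matrix" (3x3 intrinsics, pixels), "D" ([k1, k2, p1, p2, k3] as OpenCV has them; the pictures are not rectified), "pose" (4x4, takes a point from camera to world coordinates). Camera axes: x right, y down, z forward; pixel columns grow to the right and rows downward; lengths in m; the calibration is good to about 2 mm. A picture is of the moment at which its call begins. camera_info takes no time and is no camera call.
A pose or a line that the arm cannot do raises MotionError and nothing moves.
- job_done(): hands the job in; it is judged then, once.
Trained networks look in the newest picture that a camera, given by its name, has taken for a name from the list of things; names that differ only in an ending like _2 or _b are one class to them, and where a whole thing is asked for, a point or a joint stands for the part that bears it (a point fixed in the world has none). Each returns a list of dicts, best first, with "conf" (0 to 1); they miss things now and then, are a little off and sometimes report something else, mostly with a low value. They report only what shows in the picture. A call takes as long as a camera call.
- outline_of(camera, label): "mask" (420x560 bool, what is visible of it).
- tip_of(camera, label): "centre" ([x, y, z] in m, in world coordinates, good to about 4 mm: a listed point, or the origin of a listed thing).
The state is a dict: "clock": time; "q": joint angles; "dq": joint speeds; "joint_torque": joint torques, N m; "position": TCP position; "ee_rot": TCP orientation; "force": force on the tool from outside, world axes, zero at the start; "wrist_torque": the same for the moment, N m; "opening": finger opening in m; "grasp_force": force on a finger pad.
Only numpy, scipy, OpenCV 4.12 (cv2) and the standard library are available. Lean on these libraries where they do the work, as an engineer would, in place of code of your own. Each camera call takes 0.05 s, during which the arm holds its last target. There are 200 camera calls.

## Task

One of the two carved brick tiles still has its round rosette standing proud. Set that tile on the bed of the lever press, rosette end first, and slide it against the end stop so that the rosette lies centred under the ram; then pull the sprung lever down until the press has driven the rosette flush. Ease the lever back up slowly under control, never letting it fly back, until it is fully home, then let go; leave the tile on the bed and everything else on the bench where it is.

Things in the scene. Friction and masses are not known exactly. Their poses are not given: they have to be found in the camera images.
- press: Grey cast bench lever press, fixed, turned a little about the vertical. Origin on the bench top straight under the ram axis; x points along the feed direction, away from the robot, y to the column side, z up. Its bed is a flat plate, top at z 30, from x -190 to +70, y -65 to +125. Nothing stands above the bed in front of the ram (x below -25). Column 44 by 36 at x 0, y 90, to z 225.
- press_stop (a point): Middle, at bed level, of the face of the steel end stop: press x +50, y 0, z 30. The stop is 70 wide along y and 30 high and faces the robot. A tile with its rosette end against it, centred at y 0, has its rosette right under the ram.
- lever_hinge (a point): Lever hinge, level along the press's x, on the column at press y +90, z 200. The lever arm passes from it over the ram and ends at press y about -200. Below it a guide arm from column to ram fills z 132 to 168 within 21 of the ram axis.
- ram: Vertical steel ram of the press: a rod ending below in a flat round pad 48 across, driven down and up by the lever. Origin at the centre of the pad's underside: 116 above the bench (86 above the bed) with the lever home, 70 above the bench at lever 0.5 rad.
- ram_pad (a point): Centre of the underside of the ram's pad.
- lever (a joint): Lever angle, rad: 0 fully home (raised), grows as the handle is pulled down, limit 0.58. Pad meets a 10 mm proud rosette at 0.39; rosette flush at 0.5. The sprung handle pushes up 1.5 N at home, 9 N at 0.5; driving the rosette adds about 11 N. Let go low down, it flies back: keep it under 0.8 rad/s (0.24 m/s at the handle) on the way up; over the last 0.06 rad speed does not matter.
- lever_handle (a point): Middle of the round wooden handle, 26 diameter, 88 long, level along the press's x, sticking out from the lever arm towards the robot (8 to 96 in front of the arm's centre plane, this point 55). Moves on an arc of radius 300 about the hinge: press x -55, y = 90 - 300 cos(0.30 - lever), z = 200 + 300 sin(0.30 - lever) mm; z 289 home, 140 flush.
- tile: Tile to press: loose dark grey brick tile 150 long (x) by 60 wide (y) by 40 high, 0.5 to 0.8 kg, leaf carving on top. Origin at the centre of its underside. A round rosette 36 across stands 6 to 10 proud of the top, 25 from the tile's centre towards its +x end (the rosette end), which at the start roughly faces away from the robot. Lies on the bench left or right of the press.
- boss_top (a point): Centre of the top of the rosette of the tile to press.
- boss (a joint): How far the rosette is driven in, m: 0 is 10 mm proud, 0.010 is flush (limit). It sits tight: moving it takes about 35 N, and it stays where it is left.
- done_tile: Finished tile of the same size and carving, its rosette already flush; on the other side of the press. Not to be disturbed. Origin at the centre of its underside.
- mug: White mug, 80 across and 85 high, standing on the bench. Not to be disturbed. Origin at the centre of its underside.
- finial: Dark grey clay finial, a cone on an 80 mm square foot, 115 high. Not to be disturbed. Origin at the centre of its underside.
- rib: Wooden modelling paddle, about 205 long, lying flat on the bench. Not to be disturbed. Origin under the middle of its handle.

How it is judged:
By the outcome, as a careful person would: the job done as asked, in the order asked, and still so for the second after the job is handed in, with the robot touching nothing.
It also fails if it takes over 72 s, if anything falls off the work surface, if the arm or the gripper's body presses on something with over 40 N, if the wrist force passes 120 N, or if a joint passes its speed limit or range.

## Working session

There is one attempt and no reset: what is moved stays moved. The work goes in short steps, each a Python script; the robot and the scene stay as the last script left them, time stands still between calls to the robot, and variables do not carry over. Pictures are saved under pics/ and viewed, at most 10 in all, crops included, and the job is handed in when it is done.

```bash
mkdir -p pics
python3 - <<'E'
from bench import *
import cv2
for c in ("scene","top"):
    im=capture(c); cv2.imwrite(f"pics/{c}0.png",im[:,:,::-1])
    print(c,camera_info(c)["pose"].round(3).tolist() if hasattr(camera_info(c)["pose"],'round') else camera_info(c)["pose"])
    for n in ["press","press_stop","lever_hinge","ram_pad","lever_handle","tile","boss_top","done_tile","mug","finial","rib"]:
        print(n,[(round(d["conf"],2),[round(float(v),3) for v in d["centre"]]) for d in tip_of(c,n)[:3]])
print(state()["clock"])
E
```

```text
scene [[-0.346, 0.567, -0.748, 1.441], [0.938, 0.23, -0.26, 0.309], [0.024, -0.791, -0.611, 0.912], [0.0, 0.0, 0.0, 1.0]]
press [(0.77, [0.649, -0.004, 0.001])]
press_stop [(0.75, [0.692, -0.011, 0.029]), (0.61, [0.428, -0.337, 0.053])]
lever_hinge [(0.94, [0.656, 0.082, 0.195])]
ram_pad [(0.65, [0.643, -0.003, 0.12]), (0.44, [0.422, -0.336, 0.049])]
lever_handle [(0.87, [0.569, -0.195, 0.292]), (0.23, [0.641, -0.005, 0.117])]
tile [(0.85, [0.398, -0.332, 0.002])]
boss_top []
done_tile [(0.74, [0.653, 0.084, 0.199]), (0.63, [0.399, 0.316, -0.004]), (0.61, [0.425, -0.339, 0.051])]
mug [(0.96, [0.668, 0.296, 0.001])]
finial [(0.94, [0.597, -0.431, -0.004])]
rib [(0.85, [0.548, 0.413, -0.002])]
top [[0.015, -0.997, 0.078, 0.435], [-1.0, -0.014, 0.007, -0.009], [-0.006, -0.079, -0.997, 1.497], [0.0, 0.0, 0.0, 1.0]]
press [(0.77, [0.646, -0.006, -0.005])]
press_stop [(0.85, [0.694, -0.011, 0.033])]
lever_hinge [(0.74, [0.652, 0.081, 0.204])]
ram_pad [(0.45, [0.643, -0.007, 0.119])]
lever_handle [(0.6, [0.573, -0.197, 0.29])]
tile [(0.91, [0.4, -0.331, -0.001])]
boss_top [(0.6, [0.42, -0.337, 0.049]), (0.6, [0.697, -0.014, 0.031])]
done_tile [(0.78, [0.395, 0.312, -0.001])]
mug [(0.84, [0.666, 0.297, 0.0]), (0.46, [0.643, -0.007, 0.117])]
finial [(0.94, [0.604, -0.429, 0.004])]
rib [(0.85, [0.548, 0.412, 0.002])]
1.2
```

View pics/top0.png

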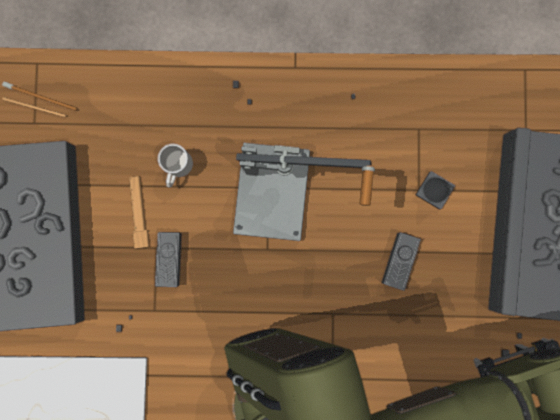

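View pics/scene0.png

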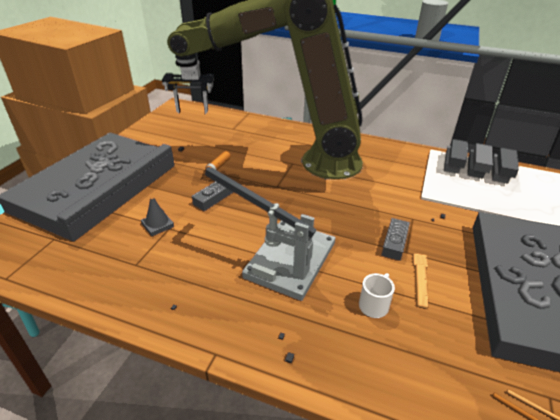

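The tile to press looks like the right-hand one (top view, about 402,260) and the finished one the left (168,258). The handle is at (367,187) and the bed front edge runs along about row 235. Next I fit the poses and check which rosette stands proud with crops.

```bash
cat > h.py <<'E'
from bench import *
import numpy as np, cv2
from scipy.optimize import minimize, least_squares
from scipy.spatial.transform import Rotation as Ro
def proj(c,P):
    i=camera_info(c); T=np.linalg.inv(np.array(i["pose"]))
    return cv2.projectPoints(np.array(P,float),cv2.Rodrigues(T[:3,:3])[0],T[:3,3],np.array(i["camera_matrix"]),np.array(i["D"]))[0][:,0]
def box(p,x0,x1,y0,y1,z0,z1):
    c,s=np.cos(p[2]),np.sin(p[2])
    return [(p[0]+c*x-s*y,p[1]+s*x+c*y,z) for x in(x0,x1) for y in(y0,y1) for z in(z0,z1)]
def fill(c,P,S=8):
    h=cv2.convexHull(((proj(c,P)+.5)*S-.5).astype(np.float32)); m=np.zeros((420*S,560*S),np.uint8)
    cv2.fillConvexPoly(m,np.round(h).astype(np.int32),255); return cv2.resize(m,(560,420),interpolation=cv2.INTER_AREA)/255.
def fit(p0,masks,dims,roi={}):
    f=lambda p:sum(np.abs((fill(c,box(p,*dims))-m)*roi.get(c,1)).sum() for c,m in masks.items())
    r=minimize(f,p0,method="Nelder-Mead",options=dict(initial_simplex=np.array([p0]+[np.array(p0)+d for d in([.008,0,0],[0,.008,0],[0,0,.12])]),xatol=2e-4,fatol=.1))
    return r.x,r.fun
def down(yaw): return (Ro.from_euler('z',yaw)*Ro.from_euler('x',np.pi)).as_rotvec()
E
python3 - <<'E'
from h import *
print("ee",state()["ee_rot"],[inverse_kinematics([.4,-.33,.2],down(a)) for a in(-.25,-.25+np.pi)])
ims={c:capture(c) for c in("top","scene")}
for n,g in(("tile",[.399,-.332,-.25]),("done_tile",[.397,.314,0])):
    ms={}
    for c in ims:
        o=outline_of(c,n); o=[d for d in o if abs(np.argwhere(d["mask"])[:,::-1].mean(0)-proj(c,[[g[0],g[1],.02]])[0]).max()<15]
        if o: ms[c]=o[0]["mask"].astype(float); print(n,c,o[0]["conf"],ms[c].sum())
    for c in ms: print(c,fit(g,{c:ms[c]},(-.075,.075,-.03,.03,0,.04)))
    print(n,fit(g,ms,(-.075,.075,-.03,.03,0,.04)))
H=[0,0,0]
pts={"press":(0,0,0),"press_stop":(.05,0,0),"lever_hinge":(0,.09,0),"ram_pad":(0,0,0),"lever_handle":(-.055,-.1966,0)}
obs=[]
W={"press":[(.649,-.004),(.646,-.006)],"press_stop":[(.692,-.011),(.694,-.011)],"lever_hinge":[(.656,.082),(.652,.081)],"ram_pad":[(.643,-.003),(.643,-.007)],"lever_handle":[(.569,-.195),(.573,-.197)]}
def res(p):
    c,s=np.cos(p[2]),np.sin(p[2]); return np.concatenate([[p[0]+c*pts[k][0]-s*pts[k][1]-w[0],p[1]+s*pts[k][0]+c*pts[k][1]-w[1]] for k in W for w in W[k]])
p=least_squares(res,[.645,-.005,-.1]).x; print("press pts",p)
o=outline_of("top","press")[0]["mask"].astype(float)
roi=fill("top",box(p,-.23,-.04,-.10,.16,.03,.03))
print("press bed",fit(p,{"top":o},(-.19,.07,-.065,.125,0,.03),{"top":roi}))
a=ims["top"][222:298,375:430];b=ims["top"][222:298,142:197]
s=proj("scene",[[.40,-.331,.03],[.397,.314,.03]]).astype(int)
cr=[a,b]+[ims["scene"][v-38:v+38,u-27:u+28] for u,v in s]
cv2.imwrite("pics/crop.png",cv2.resize(np.hstack(cr)[:,:,::-1],None,fx=3.6,fy=3.6,interpolation=cv2.INTER_CUBIC))
E
```

```text
ee [-3.09528306e+00 -5.37361190e-01  1.44572782e-05] [array([-7.60439433e-01,  2.34493179e-01,  1.61673127e+00, -4.44089210e-16,
        1.29036820e+00,  1.06035689e+00]), array([-0.76043943,  0.23449318,  1.61673127,  0.        ,  1.2903682 ,
       -2.08123576])]
tile top 0.86 1260.0
tile scene 0.62 668.0
top (array([ 0.39703495, -0.33390244, -0.28823754]), np.float64(106.56862745098039))
scene (array([ 0.40095277, -0.33162733, -0.23847758]), np.float64(172.81960784313728))
tile (array([ 0.39854082, -0.3338694 , -0.28371955]), np.float64(295.63529411764705))
done_tile top 0.97 1247.0
done_tile scene 0.96 809.0
top (array([ 0.39518969,  0.31103456, -0.00124002]), np.float64(104.88235294117646))
scene (array([ 0.39506753,  0.31600834, -0.00508644]), np.float64(38.52549019607844))
done_tile (array([0.39485333, 0.31327808, 0.00844522]), np.float64(220.95686274509802))
press pts [ 0.64480326 -0.00598337 -0.09904367]
press bed (array([ 0.64446559, -0.0078885 , -0.08732203]), np.float64(56.42145328719723))
```

View pics/crop.png

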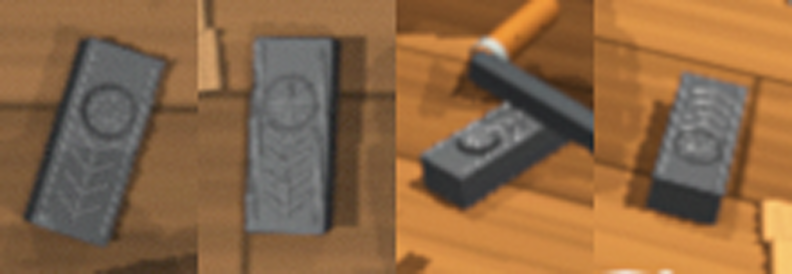

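The third crop shows the right-hand tile's rosette clearly raised, with a dark rim and shadow. The left tile's rosette is flush. Now I pick up the right-hand tile.

```bash
cat >> h.py <<'E'
PR=np.array([.6446,-.007,-.094])
def pw(x,y,z):
    c,s=np.cos(PR[2]),np.sin(PR[2]); return [PR[0]+c*x-s*y,PR[1]+s*x+c*y,z]
def st(t=""):
    s=state(); print(t,round(s["clock"],2),np.round(s["position"],4),"F",np.round(s["force"],1),"op",round(s["opening"],4),"g",round(s["grasp_force"],1))
E
python3 - <<'E'
from h import *
t=[.399,-.333]
set_gripper(.094); move_pose([*t,.10],down(-.275)); move_l([*t,.009],.12,f_stop=15); st("down")
set_gripper(.05,45); st("grip")
move_l([*t,.095],.15); st("lift")
move_pose([.42,.0,.11],down(PR[2])); 
a=pw(-.10,0,.11); move_l(a,.18,ori=down(PR[2])); st("over")
for c in("top","scene"):
    im=capture(c); cv2.imwrite(f"pics/{c}1.png",im[:,:,::-1])
    for n in ("tile","boss_top","ram_pad","press_stop"): print(c,n,[(round(d["conf"],2),np.round(d["centre"],3)) for d in tip_of(c,n)[:2]])
E
```

```text
down 3.83 [ 0.3993 -0.3334  0.0097] F [-0.1 -0.7  0.4] op 0.0941 g 0.0
grip 4.46 [ 0.3991 -0.333   0.0091] F [-0.2  0.5  2.7] op 0.0603 g 44.7
lift 5.18 [ 0.3985 -0.3326  0.0939] F [-0.2 -0.  -7.9] op 0.0599 g 44.7
over 7.29 [0.5444 0.002  0.1096] F [-1.2  0.5 -6.4] op 0.0598 g 44.7
top tile [(0.72, array([0.544, 0.001, 0.1  ]))]
top boss_top []
top ram_pad [(0.58, array([ 0.642, -0.006,  0.115])), (0.41, array([0.398, 0.314, 0.   ]))]
top press_stop [(0.65, array([ 0.695, -0.012,  0.029]))]
scene tile [(0.65, array([0.543, 0.002, 0.104]))]
scene boss_top [(0.48, array([ 0.646, -0.002,  0.117]))]
scene ram_pad [(0.64, array([ 0.645, -0.007,  0.116]))]
scene press_stop [(0.91, array([ 0.699, -0.008,  0.03 ])), (0.59, array([0.546, 0.003, 0.105]))]
```

View pics/scene1.png

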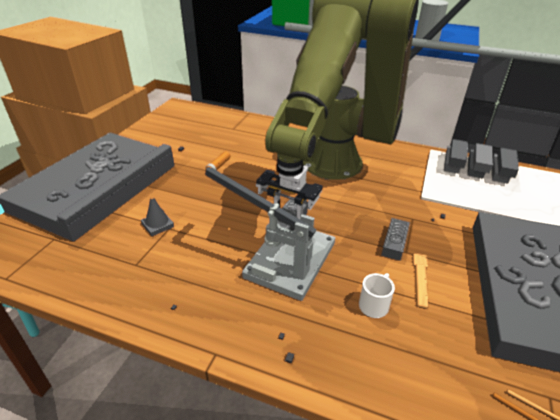

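The scene view shows the tile held level over the bed front at about (287,200), clear of the lever. Now I lower it, regrip it near its rear and slide it to the stop.

Run:
```python
from h import *
print(move_l(pw(-.10,0,.035),.06,f_stop=6)); st("bed")
z=state()["position"][2]
set_gripper(.08); st("open")
move_l(pw(-.10,0,.075),.15) if False else None
move_l(pw(-.147,0,z+.002),.1); set_gripper(.05,25); st("regrip")
print(move_l(pw(-.060,0,z+.002),.04,f_stop=14)); st("slid")
pause(.2); st()
for c in("top","scene"):
    im=capture(c); cv2.imwrite(f"pics/{c}2.png",im[:,:,::-1])
    for n in ("tile","boss_top","ram_pad","press_stop"): print(c,n,[(round(d["conf"],2),np.round(d["centre"],3)) for d in tip_of(c,n)[:2]])
print(pw(-.025,0,.03))
a=capture("top")[130:260,210:330];cv2.imwrite("pics/c2.png",cv2.resize(a[:,:,::-1],None,fx=4.5,fy=4.5,interpolation=cv2.INTER_CUBIC))
```

```text
True
bed 8.88 [0.5449 0.0024 0.0389] F [ 0.5 -0.   3. ] op 0.0599 g 44.8
open 9.41 [0.5437 0.0025 0.0378] F [ 0.4 -0.4 -0.5] op 0.0799 g 0.0
regrip 10.47 [0.4984 0.0068 0.0407] F [ 1.8 -0.1 -2.2] op 0.06 g 25.0
True
slid 12.17 [ 5.74e-01 -4.00e-04  4.07e-02] F [-1.5 -1.   4.9] op 0.0595 g 25.0
 12.37 [ 5.739e-01 -4.000e-04  4.070e-02] F [-0.4 -0.7  5.6] op 0.0597 g 25.0
top tile []
top boss_top []
top ram_pad [(0.44, array([ 0.644, -0.008,  0.115]))]
top press_stop [(0.57, array([ 0.693, -0.009,  0.031]))]
scene tile [(0.85, array([ 0.62 , -0.008,  0.03 ]))]
scene boss_top [(0.61, array([ 0.65 , -0.005,  0.081]))]
scene ram_pad [(0.74, array([ 0.645, -0.007,  0.12 ]))]
scene press_stop [(0.96, array([ 0.694, -0.008,  0.03 ]))]
[np.float64(0.6197103686959333), np.float64(-0.004653459238021579), 0.03]
```

View pics/c2.png

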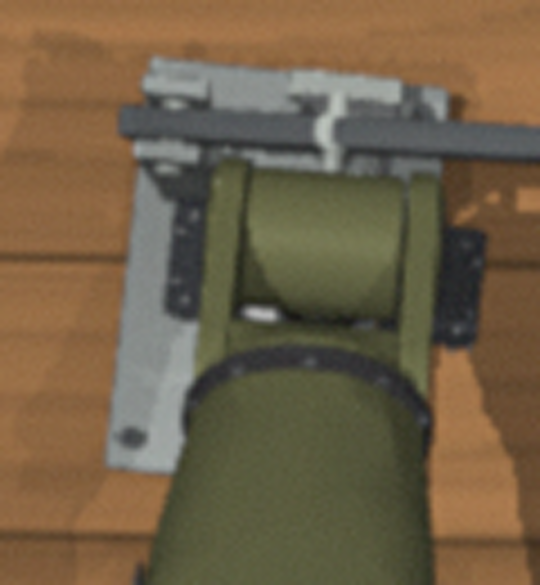

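The arm hides the tile from above, but the slide stopped after 75.9 mm against the 75 mm expected. Next I let go, nudge the tile square from behind with closed fingers, then back off and check.

Run:
```python
from h import *
set_gripper(.078); move_l(pw(-.130,0,.043),.12); set_gripper(0,10); st("closed")
print(move_l(pw(-.098,0,.043),.03,f_stop=12)); st("push")
move_l(pw(-.140,0,.043),.15)
move_l([.42,-.0,.2],.2)
move_pose([.33,-.30,.32],down(-.094)); st("back")
ms={};g=[.6197,-.0047,-.094]
for c in("top","scene"):
    im=capture(c); cv2.imwrite(f"pics/{c}3.png",im[:,:,::-1])
    for n in ("tile","boss_top","ram_pad","lever_handle","press_stop"): print(c,n,[(round(d["conf"],2),np.round(d["centre"],3)) for d in tip_of(c,n)[:2]])
    if c=="top":
        o=outline_of(c,"tile")
        if o: m=o[0]["mask"].astype(float); roi=fill(c,box(g,-.12,.04,-.06,.06,.07,.07)); print(o[0]["conf"],m.sum(),fit(g,{c:m},(-.075,.075,-.03,.03,.03,.07),{c:roi}))
a=capture("top")[130:260,210:330];cv2.imwrite("pics/c3.png",cv2.resize(a[:,:,::-1],None,fx=4.5,fy=4.5,interpolation=cv2.INTER_CUBIC))
```

```text
closed 15.28 [0.5152 0.0052 0.043 ] F [-0.  -0.1  0.5] op 0.0005 g 0.0
True
push 15.99 [0.5351 0.0033 0.0426] F [-2.9 -0.3  1.6] op 0.0009 g 1.3
back 18.65 [ 0.3304 -0.2994  0.3193] F [ 0.4 -0.1 -0.1] op 0.0003 g 0.0
top tile [(0.82, array([ 0.622, -0.007,  0.03 ]))]
top boss_top []
top ram_pad [(0.44, array([ 0.64 , -0.008,  0.118])), (0.25, array([0.545, 0.412, 0.002]))]
top lever_handle [(0.85, array([ 0.572, -0.2  ,  0.289]))]
top press_stop [(0.72, array([ 0.695, -0.011,  0.031]))]
0.89 750.0 (array([ 0.62144047, -0.0094383 , -0.13385212]), np.float64(221.878800461361))
scene tile []
scene boss_top [(0.69, array([ 0.646, -0.003,  0.079]))]
scene ram_pad [(0.78, array([ 0.643, -0.006,  0.118]))]
scene lever_handle [(0.9, array([ 0.572, -0.194,  0.291]))]
scene press_stop [(0.77, array([ 0.694, -0.012,  0.029]))]
```

View pics/c3.png

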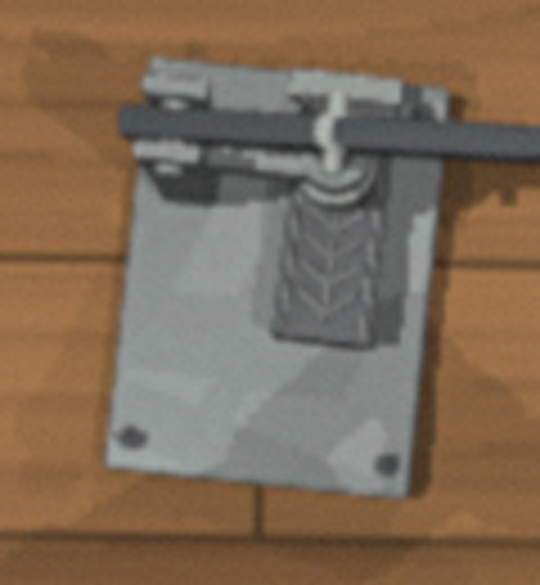

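The tile sits under the ram, parallel to the bed. Its rear corners are at crop pixels (272,337) and (371,348), and the bed front corners at (107,465) and (408,497). I check these against the model, then do the lever.

Run:
```python
from h import *
q=lambda P:np.round((proj("top",[P])[0]-[210,130]+.5)*4.5).tolist()
for P in [(-.1,.03,.07),(-.1,-.03,.07),(-.19,.125,.03),(-.19,-.065,.03),(-.19,.125,.0),(-.19,-.065,.0),(-.024,0,.116),(0,-.024,.116),(0,.024,.116)]: print(P,q(pw(*P)))
print(q(pw(-.076,-.1966,.289)), [inverse_kinematics(pw(-.068,-.2,z),down(-.094)) is not None for z in(.35,.27,.1)])
```

```text
(-0.1, 0.03, 0.07) [267.0, 335.0]
(-0.1, -0.03, 0.07) [366.0, 346.0]
(-0.19, 0.125, 0.03) [101.0, 468.0]
(-0.19, -0.065, 0.03) [405.0, 501.0]
(-0.19, 0.125, 0.0) [105.0, 469.0]
(-0.19, -0.065, 0.0) [404.0, 501.0]
(-0.024, 0, 0.116) [330.0, 207.0]
(0, -0.024, 0.116) [375.0, 171.0]
(0, 0.024, 0.116) [294.0, 162.0]
[700.0, 303.0] [True, True, True]
```

Bed and tile corners share the same offset, so the tile is centred sideways. I do one firmer, slow push to confirm it is seated, then approach the handle and pull down.

```bash
cat >> h.py <<'E'
def hp(l,x=-.070): return pw(x,.09-.3*np.cos(.3-l),.2+.3*np.sin(.3-l)-.019)
E
python3 - <<'E'
from h import *
O=down(PR[2])
move_pose([.42,.01,.12],O); move_l(pw(-.135,0,.043),.2); st()
print(move_l(pw(-.116,0,.043),.06,f_stop=8)); 
print(move_l(pw(-.090,0,.043),.015,f_stop=22)); st("push")
move_l(pw(-.14,0,.043),.15); move_l([.42,.0,.2],.25)
move_pose([.40,-.21,.36],O)
set_gripper(.065)
a=hp(0); move_l([a[0],a[1],.36],.2,ori=O); print(move_l(a,.1,f_stop=10)); st("at handle")
set_gripper(.015,60); st("grip")
for l in (.1,.2,.3,.37): print(move_l(hp(l),.08,f_stop=30)); st(l)
E
```

```text
21.51 [0.5099 0.0054 0.0435] F [-0.5  0.1  0.3] op 0.0004 g 0.0
False
True
push 22.73 [0.5352 0.0033 0.0426] F [ 0.1 -0.4  0.2] op 0.0006 g 0.0
False
at handle 28.05 [ 0.5566 -0.1963  0.2704] F [-0.3 -0.6  0. ] op 0.0648 g 0.0
grip 28.77 [ 0.5566 -0.1946  0.2692] F [ 1.6  8.6 -2.3] op 0.0246 g 60.0
False
0.1 29.29 [ 0.5559 -0.2021  0.2405] F [-0.5  9.8  1.7] op 0.0249 g 60.0
False
0.2 29.82 [ 0.5556 -0.2065  0.2113] F [-0.9  9.7  6.1] op 0.0251 g 60.0
False
0.3 30.34 [ 0.5556 -0.2078  0.1815] F [-0.3 11.2  7.1] op 0.0247 g 60.0
False
0.37 30.75 [ 0.5559 -0.207   0.1608] F [ 0.2 11.6  9.7] op 0.0246 g 60.0
```

The second push stopped at the same place, so the tile is seated. The handle force follows the spring. Now I drive the rosette in.

Run:
```python
from h import *
for l in (.40,.43,.46,.48): print(move_l(hp(l),.05,f_stop=40)); st(l)
for l in (.50,.51,.52,.53):
    r=move_l(hp(l),.03,f_stop=14); st(l); print(r)
    if r or state()["force"][2]>42: break
pause(.2); st()
for c in("top","scene"):
    im=capture(c); cv2.imwrite(f"pics/{c}4.png",im[:,:,::-1])
    for n in ("boss_top","ram_pad","lever_handle"): print(c,n,[(round(d["conf"],2),np.round(d["centre"],3)) for d in tip_of(c,n)[:2]])
im=capture("scene")[150:310,180:360];cv2.imwrite("pics/c4.png",cv2.resize(im[:,:,::-1],None,fx=3.7,fy=3.7,interpolation=cv2.INTER_CUBIC))
```

```text
False
0.4 31.08 [ 0.556  -0.2063  0.1521] F [-1.3 12.2 10.1] op 0.0251 g 60.0
False
0.43 31.42 [ 0.5561 -0.2054  0.1434] F [-1.9 11.7 10.9] op 0.0249 g 60.0
False
0.46 31.75 [ 0.5563 -0.2042  0.1348] F [-3.  11.  13.4] op 0.0249 g 60.0
False
0.48 32.02 [ 0.5564 -0.2033  0.129 ] F [-3.1 11.8 14.6] op 0.0248 g 60.0
0.5 32.37 [ 0.5564 -0.2023  0.1233] F [-4.8 12.4 17.9] op 0.025 g 60.0
False
0.51 32.62 [ 0.5565 -0.2019  0.1212] F [-9.1 12.5 23.8] op 0.0248 g 60.0
False
0.52 32.87 [ 0.5571 -0.2019  0.1202] F [-13.9  11.6  40.2] op 0.0248 g 60.0
False
0.53 33.12 [ 0.5583 -0.202   0.1187] F [-11.4   8.3  46.5] op 0.0245 g 60.0
False
 33.32 [ 0.5583 -0.202   0.1187] F [-10.2   8.   46.1] op 0.0249 g 60.0
top boss_top []
top ram_pad [(0.51, array([ 0.642, -0.01 ,  0.071]))]
top lever_handle [(0.44, array([0.396, 0.314, 0.002]))]
scene boss_top []
scene ram_pad [(0.54, array([ 0.644, -0.005,  0.075])), (0.17, array([ 0.642, -0.005,  0.067]))]
scene lever_handle [(0.63, array([ 0.572, -0.204,  0.142]))]
```

View pics/c4.png

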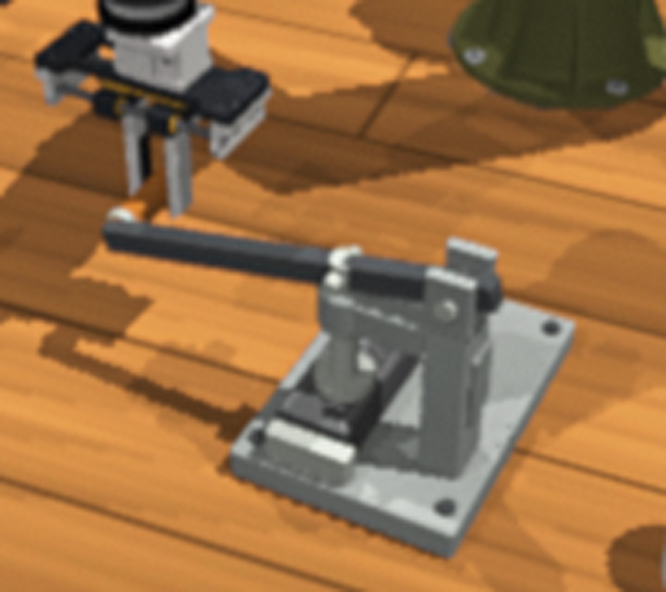

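The pad is down flat on the tile (crop about 345,385). The force jumped from 18 to 46 N at 0.51–0.52 rad, which is the flush stop. Now I ease the lever back up slowly.

Run:
```python
from h import *
for l in (.50,.44,.36,.27,.18,.09,.03,0,-.004): move_l(hp(l),.05 if l<.49 else .02); 
st("home")
set_gripper(.065); pause(.2); st("open")
a=hp(0); move_l([a[0],a[1],.38],.12); move_l([.40,-.22,.38],.2); move_pose([.3,-.3,.32],down(-.094)); st("away")
for c in("top","scene"):
    im=capture(c); cv2.imwrite(f"pics/{c}5.png",im[:,:,::-1])
    for n in ("tile","boss_top","ram_pad","lever_handle","mug","finial","rib","done_tile"): print(c,n,[(round(d["conf"],2),np.round(d["centre"],3)) for d in tip_of(c,n)[:2]])
im=capture("scene")[150:310,180:360];cv2.imwrite("pics/c5.png",cv2.resize(im[:,:,::-1],None,fx=3.7,fy=3.7,interpolation=cv2.INTER_CUBIC))
```

```text
home 38.67 [ 0.5579 -0.1937  0.2648] F [ 28.7   6.6 -42.8] op 0.0249 g 60.0
open 39.66 [ 0.5565 -0.1958  0.2708] F [-0.1 -0.8 -0.2] op 0.0652 g 0.0
away 42.28 [ 0.3008 -0.3     0.3204] F [0.3 0.2 0.6] op 0.0649 g 0.0
top tile [(0.57, array([ 0.621, -0.004,  0.03 ])), (0.48, array([ 0.666,  0.297, -0.001]))]
top boss_top [(0.25, array([ 0.697, -0.011,  0.031]))]
top ram_pad [(0.44, array([ 0.641, -0.01 ,  0.117]))]
top lever_handle [(0.78, array([ 0.572, -0.197,  0.286]))]
top mug [(0.7, array([ 0.666,  0.296, -0.   ]))]
top finial [(0.83, array([ 0.6  , -0.434,  0.002]))]
top rib [(0.94, array([0.545, 0.411, 0.002]))]
top done_tile [(0.71, array([ 0.398,  0.31 , -0.   ]))]
scene tile [(0.74, array([ 0.62 , -0.007,  0.03 ])), (0.71, array([ 0.396,  0.317, -0.003]))]
scene boss_top []
scene ram_pad [(0.56, array([ 0.646, -0.005,  0.12 ]))]
scene lever_handle [(0.74, array([ 0.568, -0.192,  0.293]))]
scene mug [(0.82, array([0.668, 0.295, 0.002]))]
scene finial [(0.91, array([ 0.599, -0.43 , -0.002]))]
scene rib [(0.94, array([ 0.547,  0.414, -0.002]))]
scene done_tile [(0.96, array([ 0.396,  0.314, -0.001]))]
```

View pics/c5.png

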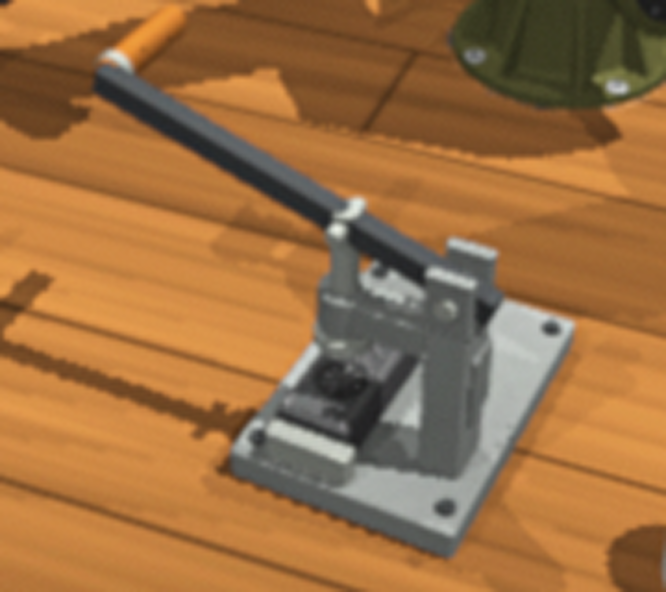

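The lever is fully home (handle at about 150,40) and the ram is up. The rosette looks flush (about 340,378), the tile is against the stop, and nothing else has moved, so I hand it in.

```bash
python3 -c "
from bench import *
print(job_done())"
```

```text
the job is handed in; nothing more can be done
None
```

The job is handed in: the tile is seated against the end stop with its rosette pressed in (flush as far as the force stop and pictures show), the lever was eased back home and let go, and nothing else on the bench moved, at about 43 s of the 72 s.

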